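Count to the third bay and push the ramekin in

ROBOT

A 6-joint arm with a two-finger parallel gripper is mounted at the origin on a cart in front of the work surface, level with it; the furniture and walls round the work are solid. World frame = base frame: x ahead of the robot, y to its left, z up, the work surface at z = 0. Lengths are in m, angles in rad, forces in N, time in s.
With the tool pointing down it reaches from about 0.375 to 0.975 m from the base axis. Payload 3.8 kg.
Tool frame: the origin (TCP) lies at the very end of the fingers, on their centre line; the grasp point (between the pads) lies 19 mm behind it; z points along the fingers, y is the line along which they close (so a half turn about z gives the same grasp; the last joint's range is limited). The gripper opens to 85 mm and grips with 20 to 120 N. Pads are 22 mm wide; open, the fingers measure 114 mm over their backs; the gripper's body (76 mm by 85 mm) begins 54 mm behind the grasp point. The pads swing forward as they close: fully open they stand 13 mm farther back than shut.
Start: joints at [1.195, 0.264, 1.604, -0, 1.274, -0.037], TCP at [0.224, 0.637, 0.231] pointing down, gripper open.
Joint ranges: [-2.63, 2.63], [-0.94, 2.18], [0.31, 2.57], [-1.31, 4.45], [0, 2.66], [-2.55, 2.55]. Speed limits (rad/s): [2.57, 2.57, 3.14, 3.14, 3.14, 3.14].

INTERFACE

Orientations are given as a rotation vector (axis times angle).
In Python, from workcell import monitor, viewer, job gives the robot as it stands. The module is installed in compiled form; this text tells all that it offers.
- The arm moves only by the tool step_arm, never from a script. Its argument "series" is one flat list of numbers, 4 for each row, row after row: the shift along the tool's x, y, z in m, then the turn about the tool's z in rad. A call has 1 to 8 rows; each row is the pose to reach, as a shift and turn from the pose commanded when the call began, along the tool's axes at that moment; what a row does not reach only later rows make up. A row lasts 1/8 s, in which the tool goes at most 62.5 mm and 10.7 degrees, less where a joint would pass 70% of its speed; a pose out of reach is approached as far as the arm can. A call with a gripper value outside its range is refused whole. "gripper" is the opening, from 0 (shut) to 1 (fully open), set as the call begins (left out, the last holds). The fingers move at their own pace and stop on an object; "newtons" is the grip in N (left out, the last holds). Time passes only in rows, so rows that repeat a pose let the fingers close. It gives the time, the measured TCP pose, the force, the opening and the grip force at its end, in the units of the state.
- monitor.read_state(): the state, without advancing time (a new reading comes with each control period).
- viewer.read_camera(name): name is "side" or "top" or "wrist"; returns a dict with "image" (400x640x3 uint8, red, green, blue), "intrinsics" (3x3 intrinsics, pixels), "T" (4x4, takes a point from camera to world coordinates); the wrist camera has in their place "hand_eye" (4x4, takes a point from camera to tool coordinates, whose origin is the TCP and whose axes are the flange's). Camera axes: x right, y up, looking along -z (the intrinsics and any distortion apply to the point x, -y, -z); pixel columns grow to the right and rows downward; lengths in m; the calibration is good to about 2 mm. The wrist camera is an equidistant fisheye: a pixel r from the principal point sees the ray r / f radians off the axis. A picture is of the moment at which its call begins: read the wrist's pose just before it. There is no depth.
- job.finish_job(): hands the job in; it is judged then, once.
Trained networks look in a picture, given as the dict that the camera call returned (one of the last four; its "shot" number tells which), for a name from the list of things; names that differ only in an ending like _2 or _b are one class to them, and where a whole thing is asked for, a point or a joint stands for the part that bears it (a point fixed in the world has none). Each returns a list of dicts, best first, with "score" (0 to 1); they miss things now and then, are a little off and sometimes report something else, mostly with a low value. They report only what shows in the picture. A call takes as long as a camera call. They do not tell look-alikes from the thing itself.
- viewer.boxes_of(picture, label): "extent" ([centre column, centre row, width, height] in pixels, round what is visible of it).
- viewer.spot_point(picture, label): "point" ([column, row] in pixels: a listed point, or the origin of a listed thing).
The state is a dict: "time": time; "q": joint angles; "joint_vel": joint speeds; "joint_torque": joint torques, N m; "tool_pos": TCP position; "tcp_rot": TCP orientation; "wrist_force": force on the tool from outside, world axes, zero at the start; "torque": the same for the moment, N m; "width": opening from 0.0 (shut) to 1.0 (fully open); "grip_force": force on a finger pad.
Only numpy, scipy, OpenCV 4.12 (cv2) and the standard library are available. Lean on these libraries where they do the work, as an engineer would, in place of code of your own. Each camera call takes 0.05 s, during which the arm holds its last target. There are 200 camera calls.

TASK

Count the gaps of the steel rack by touch, beginning at the end beside the service bell: run a fingertip along the rack and touch the first, the second and then the third divider in turn. Then push the small ramekin that stands in front of the rack into the third gap from the bell's end, sliding it on the counter without lifting or tipping it, until it rests against the back rail. Keep it out of the other gaps and leave the bell, the timer and the big ramekin where they stand.

Things in the scene. Friction and masses are not known exactly. Their poses are not given: they have to be found in the camera images.
- bay_rack: Rigid comb-shaped steel rack fixed to the counter, 70 (x) x 330 (y) x 42 mm high; origin on the counter under its centre, x away from the robot, y to its left along the rack; turned up to 0.06 rad. A back rail (front face at x = +25 mm) carries five dividers reaching to x = -35 mm. Four gaps, 70 mm wide, 60 mm deep, open to the robot and above, no floor: things slide in on the counter.
- divider_1: Divider 1 of five from the robot's left (rack y = +160 mm): upright steel fin, 10 mm thick (y), from x = -35 to +25 mm, rounded top 42 mm above the counter; origin on the counter at its x = 0. Axes as the rack's. An open gripper spans two dividers, so touch with the fingers closed; its top is easiest to reach.
- divider_2: Divider 2 of five from the robot's left (rack y = +80 mm): upright steel fin, 10 mm thick (y), from x = -35 to +25 mm, rounded top 42 mm above the counter; origin on the counter at its x = 0. Axes as the rack's. An open gripper spans two dividers, so touch with the fingers closed; its top is easiest to reach.
- divider_3: Divider 3 of five from the robot's left (rack y = +0 mm): upright steel fin, 10 mm thick (y), from x = -35 to +25 mm, rounded top 42 mm above the counter; origin on the counter at its x = 0. Axes as the rack's. An open gripper spans two dividers, so touch with the fingers closed; its top is easiest to reach.
- divider_4: Divider 4 of five from the robot's left (rack y = -80 mm): upright steel fin, 10 mm thick (y), from x = -35 to +25 mm, rounded top 42 mm above the counter; origin on the counter at its x = 0. Axes as the rack's. An open gripper spans two dividers, so touch with the fingers closed; its top is easiest to reach.
- divider_5: Divider 5 of five from the robot's left (rack y = -160 mm): upright steel fin, 10 mm thick (y), from x = -35 to +25 mm, rounded top 42 mm above the counter; origin on the counter at its x = 0. Axes as the rack's. An open gripper spans two dividers, so touch with the fingers closed; its top is easiest to reach.
- gap_a (a point): Point on the counter in gap 1 from the robot's left, between divider_1 and divider_2 (rack x = -5 mm, y = +120 mm): there the small ramekin's centre lies when it is fully home and central. Axes as the rack's.
- gap_b (a point): Point on the counter in gap 2 from the robot's left, between divider_2 and divider_3 (rack x = -5 mm, y = +40 mm): there the small ramekin's centre lies when it is fully home and central. Axes as the rack's.
- gap_c (a point): Point on the counter in gap 3 from the robot's left, between divider_3 and divider_4 (rack x = -5 mm, y = -40 mm): there the small ramekin's centre lies when it is fully home and central. Axes as the rack's.
- gap_d (a point): Point on the counter in gap 4 from the robot's left, between divider_4 and divider_5 (rack x = -5 mm, y = -120 mm): there the small ramekin's centre lies when it is fully home and central. Axes as the rack's.
- small_ramekin: The small ramekin: low round ceramic cup, 58 mm across at the rim, 52 mm at the foot, 34 mm high, about 0.12 kg, loose; origin at the centre of its underside. It starts 5 to 20 mm in front of the dividers' front edges, anywhere along the middle 240 mm of the rack. Dark glazed, the smaller of the two ramekins.
- bell: Service bell: round domed counter bell with a button on top, 84 mm across, 59 mm high, loose, centre about 75 mm beyond either end of the rack (left or right differs from run to run; the timer is at the other): counting begins at its end, and gap n lies between dividers n and n+1. Origin at the centre of its underside.
- timer: Kitchen timer, a wedge 53 x 70 x 50 mm high, loose, beyond the other end of the rack. Origin at the centre of its underside. A bystander.
- big_ramekin: The bigger ramekin, pale, 70 mm across, 42 mm high, loose, in front of the rack's right end, past the last divider. Origin at the centre of its underside. A bystander.
There are look-alikes about, which are no part of the job. Of the things like the small_ramekin, leave any that is green or orange; of the rest the smaller one is meant.

How it is judged:
On the way, in this order (a step that is already met when the one before it is completed fails the run):
1. a finger touches the first divider from the bell's end (((y of bell in the frame of bay_rack above 0 m and contact force between the fingers and divider_1 above 0.3 N) or (y of bell in the frame of bay_rack below 0 m and contact force between the fingers and divider_5 above 0.3 N))).
2. a finger touches the second divider from the bell's end (((y of bell in the frame of bay_rack above 0 m and contact force between the fingers and divider_2 above 0.3 N) or (y of bell in the frame of bay_rack below 0 m and contact force between the fingers and divider_4 above 0.3 N))).
3. a finger touches the third (middle) divider (contact force between the fingers and divider_3 above 0.3 N).
4. the small ramekin is home in the third gap from the bell's end (((y of bell in the frame of bay_rack above 0 m and x of small_ramekin in the frame of gap_c between -0.008 and 0.008 m and y of small_ramekin in the frame of gap_c between -0.014 and 0.014 m) or (y of bell in the frame of bay_rack below 0 m and x of small_ramekin in the frame of gap_b between -0.008 and 0.008 m and y of small_ramekin in the frame of gap_b between -0.014 and 0.014 m))), for 0.2 s.
At the end, for the whole second after the job is handed in: The small ramekin stands upright on the counter in the third gap from the bell's end, within 8 mm of its home position against the back rail (and within 14 mm of the gap's middle), at rest; bell, timer and big ramekin are within 20 mm of where they stood (((y of bell in the frame of bay_rack above 0 m and x of small_ramekin in the frame of gap_c between -0.008 and 0.008 m and y of small_ramekin in the frame of gap_c between -0.014 and 0.014 m) or (y of bell in the frame of bay_rack below 0 m and x of small_ramekin in the frame of gap_b between -0.008 and 0.008 m and y of small_ramekin in the frame of gap_b between -0.014 and 0.014 m)) and height (world z) of small_ramekin below 0.006 m and angle between small_ramekin's own z axis and vertical below 0.1 rad and linear speed of small_ramekin below 0.01 m/s and distance of each of bell, timer, big_ramekin from where it was at the start of the episode below 0.02 m); the robot touches nothing.
It fails at once if the small ramekin is lifted off the counter (more than 12 mm) (height (world z) of small_ramekin above 0.012 m).
It fails at once if the small ramekin is tipped (more than 0.35 rad) (angle between small_ramekin's own z axis and vertical above 0.35 rad).
It fails at once if the small ramekin is pushed into a wrong gap ((y of bell in the frame of bay_rack above 0 m and x of small_ramekin in the frame of gap_c above -0.03 m and (y of small_ramekin in the frame of gap_c above 0.04 m or y of small_ramekin in the frame of gap_c below -0.04 m)) or (y of bell in the frame of bay_rack below 0 m and x of small_ramekin in the frame of gap_b above -0.03 m and (y of small_ramekin in the frame of gap_b above 0.04 m or y of small_ramekin in the frame of gap_b below -0.04 m))).
It fails at once if the bell, the timer or the big ramekin is moved more than 20 mm (distance of any of bell, timer, big_ramekin from where it was at the start of the episode above 0.02 m).
It also fails if it takes over 50 s, if anything falls off the work surface, if the arm or the gripper's body presses on something with over 40 N, if the wrist force passes 120 N, or if a joint passes its speed limit or range.

## Working session

There is one attempt and no reset: what is moved stays moved. The work goes in short steps, Python scripts to look and compute and a tool call to move; the robot and the scene stay as the last step left them, time stands still between calls to the robot, and variables do not carry over. Pictures are saved under pics/ and viewed, at most 10 in all, crops included, and the job is handed in when it is done.

Besides the shell and the picture viewer there is one more tool, called after "Emit:" as name(argument=value, ...), one argument or row to a line, values as JSON. step_arm: Moves the arm, as the interface text tells. Its arguments: {"type":"object","properties":{"series":{"type":"array"},"gripper":{"type":"number"},"newtons":{"type":"number"}},"required":["series"]}

```bash
mkdir -p pics; cat > h.py <<'E'
import numpy as np, cv2
from scipy.spatial.transform import Rotation as R
from workcell import monitor, viewer, job
def ray(c,p):
    K=c["intrinsics"]; x=(p[0]-K[0][2])/K[0][0]; y=(p[1]-K[1][2])/K[1][1]
    T=np.array(c["T"]); return T[:3,3], T[:3,:3]@np.array([x,-y,-1])
def w(c,p,z=0):
    o,d=ray(c,p); return o+d*(z-o[2])/d[2]
def save(c,n,crop=None,s=1):
    im=np.array(c["image"])[:,:,::-1]
    if crop: im=im[crop[1]:crop[3],crop[0]:crop[2]]
    cv2.imwrite("pics/"+n,cv2.resize(im,None,fx=s,fy=s,interpolation=cv2.INTER_CUBIC))
E
python3 - <<'E'
from h import *
s=monitor.read_state();print(s["tool_pos"],s["tcp_rot"],s["wrist_force"],s["time"])
for n in("top","side"):
    c=viewer.read_camera(n);save(c,n+".png")
    for l in["bay_rack","divider_1","divider_3","small_ramekin","bell","timer","big_ramekin","gap_a"]:
        for d in viewer.spot_point(c,l)[:5]:
            print(n,l,round(d["score"],2),np.round(d["point"]),np.round(w(c,d["point"]),3)[:2])
E
```

```text
[0.22407176 0.63595381 0.22997779] [-0.52953933 -3.09617824  0.0033882 ] [ 0.98292207 -0.20990798 -0.10537748] 0.0
top bay_rack 0.57 [317. 232.] [ 0.53  -0.005]
top divider_1 0.6 [342. 233.] [ 0.528 -0.084]
top divider_1 0.58 [366. 234.] [ 0.522 -0.158]
top divider_1 0.57 [267. 234.] [0.527 0.151]
top divider_1 0.4 [289. 236.] [0.52  0.081]
top divider_3 0.6 [342. 233.] [ 0.528 -0.084]
top divider_3 0.58 [366. 234.] [ 0.522 -0.158]
top divider_3 0.57 [267. 234.] [0.527 0.151]
top divider_3 0.4 [289. 236.] [0.52  0.081]
top small_ramekin 0.7 [277. 238.] [0.515 0.119]
top small_ramekin 0.54 [234. 160.] [0.764 0.258]
top small_ramekin 0.51 [305. 257.] [0.456 0.032]
top small_ramekin 0.41 [315. 236.] [0.52  0.002]
top bell 0.86 [238. 234.] [0.528 0.242]
top bell 0.62 [353. 236.] [ 0.518 -0.117]
top timer 0.67 [392. 234.] [ 0.523 -0.236]
top big_ramekin 0.89 [408. 262.] [ 0.435 -0.285]
top gap_a 0.97 [355. 235.] [ 0.522 -0.122]
top gap_a 0.95 [331. 236.] [ 0.52  -0.049]
top gap_a 0.71 [303. 235.] [0.524 0.037]
top gap_a 0.6 [278. 233.] [0.53  0.116]
side bay_rack 0.56 [283. 205.] [0.528 0
[... 277 characters left out ...]
.524 -0.07 ]
side divider_3 0.84 [295. 245.] [ 0.52  -0.172]
side divider_3 0.78 [276. 193.] [0.524 0.085]
side divider_3 0.78 [283. 208.] [ 0.527 -0.005]
side divider_3 0.56 [272. 184.] [0.523 0.148]
side small_ramekin 0.93 [378. 178.] [0.826 0.122]
side small_ramekin 0.88 [249. 204.] [0.448 0.038]
side small_ramekin 0.76 [312. 314.] [ 0.503 -0.375]
side bell 0.88 [268. 170.] [0.529 0.25 ]
side timer 0.71 [304. 264.] [ 0.521 -0.239]
side timer 0.66 [268. 173.] [0.525 0.228]
side big_ramekin 0.9 [260. 284.] [ 0.433 -0.281]
side gap_a 0.97 [278. 199.] [0.522 0.046]
side gap_a 0.94 [286. 217.] [ 0.524 -0.049]
side gap_a 0.78 [273. 188.] [0.522 0.115]
side gap_a 0.57 [287. 232.] [ 0.514 -0.116]
```

View pics/top.png

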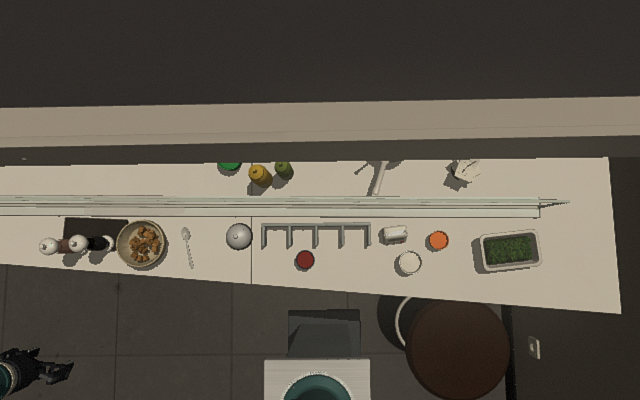

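View pics/side.png

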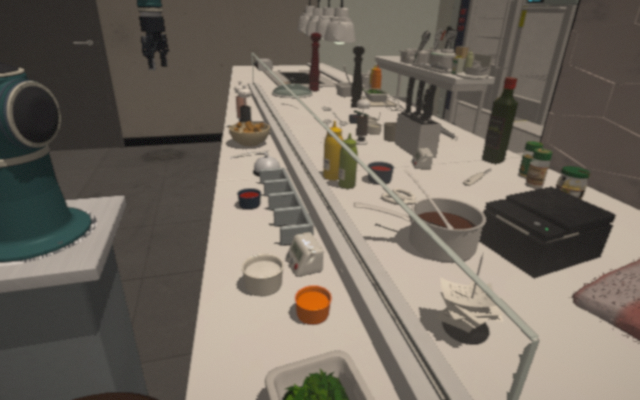

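```bash
python3 - <<'E'
from h import *
c=viewer.read_camera("top");save(c,"topc.png",(215,200,425,290),3.8)
E
```

```text
(no output)
```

View pics/topc.png

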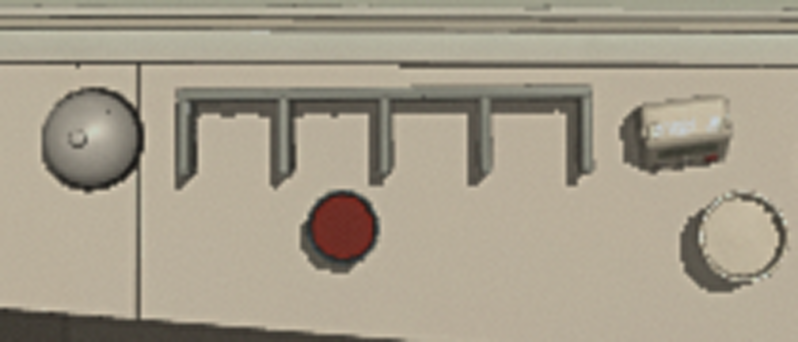

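The top view shows the bell at the left end (238,236), so I count from the left and the target is gap_c. The timer is at (395,233) and the big pale ramekin at (408,262).

Ramekin candidates:
- **Dark with red filling, (305,259):** directly in front of the rack and small.
- **Orange, (438,240), and green, (230,160):** excluded by the task.
- **Dark one behind the glass, side view (378,172):** not in front of the rack.

The one meant is (305,259), and the crop confirms it.

```bash
python3 - <<'E'
from h import *
s=monitor.read_state();print(R.from_rotvec(s["tcp_rot"]).as_matrix().round(3))
c=viewer.read_camera("top")
f=lambda u,v:(215+u/3.8,200+v/3.8)
for u in(187,284,384,485,587): print("fin",w(c,f(u,150),.042).round(4))
for u,v in((185,177),(384,177),(485,177),(587,173),(180,89),(590,86)): print("ends",w(c,f(u,v),.042).round(4))
print("ram",w(c,f(343,226),.034).round(4),"guard",w(c,(320,216),0).round(3),w(c,(320,197),.3).round(3))
for l in("small_ramekin","big_ramekin","bell"): 
  for d in viewer.boxes_of(c,l)[:3]: print(l,np.round(d["extent"],1),w(c,d["extent"][:2],.03).round(4))
E
```

```text
[[-0.943  0.332 -0.   ]
 [ 0.332  0.943 -0.   ]
 [ 0.    -0.    -1.   ]]
fin [0.5098 0.1519 0.042 ]
fin [0.5088 0.075  0.042 ]
fin [ 0.5079 -0.004   0.042 ]
fin [ 0.5069 -0.0836  0.042 ]
fin [ 0.5059 -0.1638  0.042 ]
ends [0.4885 0.1534 0.042 ]
ends [ 0.4867 -0.0038  0.042 ]
ends [ 0.4858 -0.0833  0.042 ]
ends [ 0.4879 -0.1634  0.042 ]
ends [0.5581 0.1576 0.042 ]
ends [ 0.5563 -0.1673  0.042 ]
ram [0.4485 0.0293 0.034 ] guard [ 0.581 -0.015  0.   ] [ 0.606 -0.026  0.3  ]
small_ramekin [438.8 238.8  18.2  20.3] [ 0.5056 -0.373   0.03  ]
small_ramekin [305.7 259.3  22.6  22.2] [0.4489 0.0283 0.03  ]
big_ramekin [408.2 262.2  22.4  23.8] [ 0.4369 -0.2791  0.03  ]
bell [240.  232.5  25.4  31. ] [0.532  0.2279 0.03  ]
```

Emit:
step_arm(
  series=[-0.05,-0.04,0.01,-0.1,-0.1,-0.085,0.02,-0.2,-0.15,-0.13,0.04,-0.3,-0.2,-0.17,0.05,-0.339,-0.245,-0.21,0.06,-0.339,-0.29,-0.25,0.07,-0.339,-0.335,-0.285,0.08,-0.339,-0.38,-0.325,0.09,-0.339],
  gripper=0,
)

```text
time: 2.15
tool_pos: [0.4717, 0.2095, 0.1429]
tcp_rot: [-0.0, 3.14, 0.001]
wrist_force: [0.5, -1.0, 0.2]
width: -0.001
grip_force: 0.0
```

Emit:
step_arm(
  series=[-0.017,-0.028,0.03,0,-0.033,-0.056,0.06,0,-0.033,-0.056,0.078,0,-0.033,-0.056,0.078,0],
)

```text
time: 2.65
tool_pos: [0.5019, 0.155, 0.0631]
tcp_rot: [-0.001, -3.138, 0.001]
wrist_force: [-0.6, 0.2, -0.0]
width: 0.002
grip_force: 0.0
```

Emit:
step_arm(
  series=[0,-0.001,0.012,0,0,-0.001,0.018,0,0,-0.001,0.021,0,0,-0.001,0.023,0,0,-0.001,0.023,0],
)

```text
time: 3.28
tool_pos: [0.5038, 0.1544, 0.042]
tcp_rot: [-0.001, 3.141, 0.0]
wrist_force: [0.4, -0.2, 1.6]
width: -0.002
grip_force: 0.4
```

Emit:
step_arm(
  series=[0,0,0.001,0,0,0,0.002,0,0,0,0.002,0],
)

```text
time: 3.65
tool_pos: [0.5039, 0.1545, 0.0417]
tcp_rot: [-0.0, 3.141, 0.001]
wrist_force: [-6.0, -0.8, 14.4]
width: 0.003
grip_force: 7.0
```

Emit:
step_arm(
  series=[0,0,-0.018,0,0,-0.02,-0.018,0,0,-0.06,-0.018,0,0,-0.079,-0.018,0,0,-0.079,-0.01,0,0,-0.079,-0.003,0,0,-0.079,0,0,0,-0.079,0,0],
)

```text
time: 4.65
tool_pos: [0.5035, 0.0754, 0.0416]
tcp_rot: [0.003, -3.14, 0.002]
wrist_force: [-7.7, -3.7, 20.8]
width: 0.001
grip_force: 10.6
```

Emit:
step_arm(
  series=[0,0,-0.018,0,0,-0.02,-0.018,0,0,-0.06,-0.018,0,0,-0.079,-0.018,0,0,-0.079,-0.01,0,0,-0.079,-0.003,0,0,-0.079,0,0,0,-0.079,0,0],
)

```text
time: 5.65
tool_pos: [0.5036, -0.003, 0.0417]
tcp_rot: [0.003, -3.14, 0.0]
wrist_force: [-7.7, -0.9, 21.2]
width: 0.004
grip_force: 10.5
```

Emit:
step_arm(
  series=[0,0,-0.03,0,0.01,0,-0.07,0,0.04,0.02,-0.09,0,0.056,0.033,-0.09,0,0.056,0.033,-0.09,0],
  gripper=0.82,
)

```text
time: 6.28
tool_pos: [0.4458, 0.0304, 0.1282]
tcp_rot: [0.004, -3.14, -0.0]
wrist_force: [0.7, -0.5, -0.2]
width: 0.822
grip_force: 0.0
```

```bash
cat >> h.py <<'E'
def wwrist(c,s,p,z):
    K=c["intrinsics"]; d=np.array([(p[0]-K[0][2])/K[0][0],(p[1]-K[1][2])/K[1][1]]); r=np.hypot(*d)
    v=np.array([d[0]/r*np.sin(r),-d[1]/r*np.sin(r),-np.cos(r)])
    H=np.array(c["hand_eye"]); M=R.from_rotvec(s["tcp_rot"]).as_matrix()
    o=M@H[:3,3]+s["tool_pos"]; v=M@H[:3,:3]@v
    return o+v*(z-o[2])/v[2]
E
python3 - <<'E'
from h import *
s=monitor.read_state();print(s["tool_pos"],s["width"])
c=viewer.read_camera("wrist");save(c,"w1.png")
for d in viewer.boxes_of(c,"small_ramekin")[:3]: print(d,wwrist(c,s,d["extent"][:2],.034))
for l in ("small_ramekin","gap_c"):
  for d in viewer.spot_point(c,l)[:4]: print(l,d,wwrist(c,s,d["point"],0))
E
```

```text
[0.4458143  0.03038612 0.12822768] 0.8222049030649616
{'extent': [313.8, 205.2, 72.1, 69.6], 'score': 0.96} [0.4491461  0.03142543 0.034     ]
{'extent': [467.7, 390.9, 22.2, 18.1], 'score': 0.68} [0.70983655 0.23808359 0.034     ]
{'extent': [16.9, 240.4, 33.8, 46.5], 'score': 0.66} [ 0.49973574 -0.34501233  0.034     ]
small_ramekin {'point': [24.5, 231.6], 'score': 0.85} [ 0.50216049 -0.36971042  0.        ]
small_ramekin {'point': [314.2, 199.1], 'score': 0.69} [0.45399167 0.03187703 0.        ]
small_ramekin {'point': [464.7, 394.6], 'score': 0.6} [0.766618   0.26538432 0.        ]
small_ramekin {'point': [51.1, 185.7], 'score': 0.23} [ 0.43818623 -0.28336269  0.        ]
gap_c {'point': [355.8, 267.3], 'score': 0.32} [0.5248843  0.07382005 0.        ]
```

View pics/w1.png

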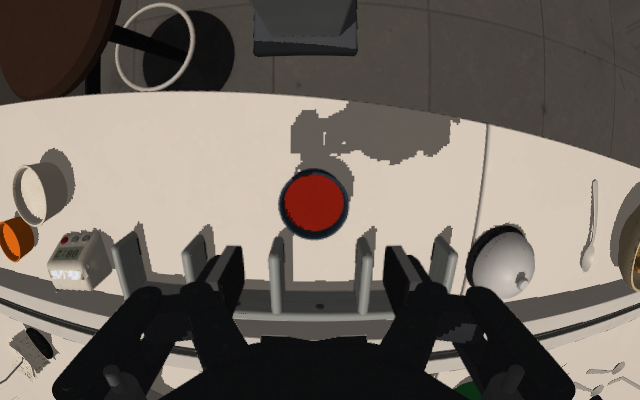

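Wrist view: the red-filled dark ramekin sits at (314,205), between the open fingers. I'll lower around it as a cage.

Emit:
step_arm(
  series=[-0.003,0.001,0.03,0,-0.003,0.001,0.06,0,-0.003,0.001,0.09,0,-0.003,0.001,0.11,0,-0.003,0.001,0.118,0,-0.003,0.001,0.118,0],
)

```text
time: 7.22
tool_pos: [0.4504, 0.0299, 0.0111]
tcp_rot: [-0.0, -3.14, 0.0]
wrist_force: [-0.2, -0.5, -0.3]
width: 0.817
grip_force: 0.0
```

Emit:
step_arm(
  series=[0,-0.006,0,0,0,-0.012,0,0,0,-0.022,0,0,0,-0.034,0,0,0,-0.047,0,0,0,-0.06,0,0,0,-0.07,0,0,0,-0.076,0,0],
)

```text
time: 8.22
tool_pos: [0.4505, -0.0466, 0.0117]
tcp_rot: [-0.001, -3.141, -0.0]
wrist_force: [0.3, 2.9, 1.0]
width: 0.818
grip_force: 1.1
```

Emit:
step_arm(
  series=[0,-0.003,0,0,0,-0.005,0,0,0,-0.005,0,0],
)

```text
time: 8.6
tool_pos: [0.4505, -0.051, 0.0115]
tcp_rot: [0.001, -3.141, 0.001]
wrist_force: [0.0, 1.0, -0.3]
width: 0.819
grip_force: 0.1
```

```bash
python3 - <<'E'
from h import *
s=monitor.read_state();print(s["tool_pos"],s["width"])
c=viewer.read_camera("wrist");save(c,"w2.png")
for d in viewer.boxes_of(c,"small_ramekin")[:3]: print(d,wwrist(c,s,d["extent"][:2],.034))
E
```

```text
[ 0.45047139 -0.05095035  0.01154885] 0.8187310285707131
{'extent': [328.2, 260.6, 128.2, 122.8], 'score': 0.97} [ 0.44252016 -0.04385645  0.034     ]
{'extent': [60.5, 330.2, 85.5, 83.9], 'score': 0.58} [ 0.51084518 -0.22823536  0.034     ]
```

View pics/w2.png

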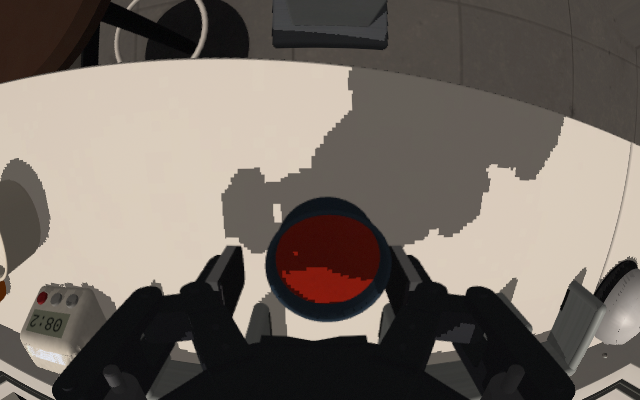

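The ramekin is at (328,260), about midway between divider 3 (386,320) and divider 4 (258,325). Next I'll free it, rise, go behind it and check alignment.

Emit:
step_arm(
  series=[0,0.006,0,0,0,0.006,-0.03,0,0,0.006,-0.08,0,0.03,0.006,-0.09,0,0.052,0.006,-0.09,0,0.052,0.006,-0.09,0],
)

```text
time: 9.45
tool_pos: [0.3973, -0.0444, 0.1014]
tcp_rot: [0.0, -3.141, 0.0]
wrist_force: [0.7, 0.1, -0.5]
width: 0.816
grip_force: 0.0
```

Emit:
step_arm(
  series=[0,0,0,0,0,0,0,0],
  gripper=0.3,
)

```text
time: 9.7
tool_pos: [0.3994, -0.0448, 0.1017]
tcp_rot: [-0.001, 3.141, -0.0]
wrist_force: [0.4, -0.2, -0.2]
width: 0.4
grip_force: 0.0
```

```bash
python3 - <<'E'
from h import *
s=monitor.read_state();print(s["tool_pos"],s["width"])
c=viewer.read_camera("wrist");save(c,"w3.png")
for d in viewer.boxes_of(c,"small_ramekin")[:2]: print(d,wwrist(c,s,d["extent"][:2],.034))
for d in viewer.boxes_of(c,"divider_3")[:5]: print(d,wwrist(c,s,d["extent"][:2],.03))
for d in viewer.spot_point(c,"gap_c")[:5]: print(d,wwrist(c,s,d["point"],0))
E
```

```text
[ 0.39942555 -0.04484294  0.10168494] 0.3996723581808992
{'extent': [43.5, 287.4, 46.9, 48.7], 'score': 0.79} [ 0.4955969  -0.35306494  0.034     ]
{'extent': [312.4, 265.4, 69.1, 71.5], 'score': 0.65} [ 0.44320876 -0.04486149  0.034     ]
{'extent': [506.4, 304.4, 33.8, 53.5], 'score': 0.6} [0.50020336 0.14825839 0.03      ]
{'extent': [353.9, 323.0, 11.9, 24.3], 'score': 0.6} [ 0.50467517 -0.00839581  0.03      ]
{'extent': [443.1, 330.3, 12.2, 8.6], 'score': 0.58} [0.52214526 0.0804131  0.03      ]
{'extent': [184.0, 329.1, 5.4, 2.4], 'score': 0.55} [ 0.52072505 -0.16755311  0.03      ]
{'extent': [274.5, 315.9, 16.7, 36.9], 'score': 0.51} [ 0.4965345  -0.07765299  0.03      ]
```

View pics/w3.png

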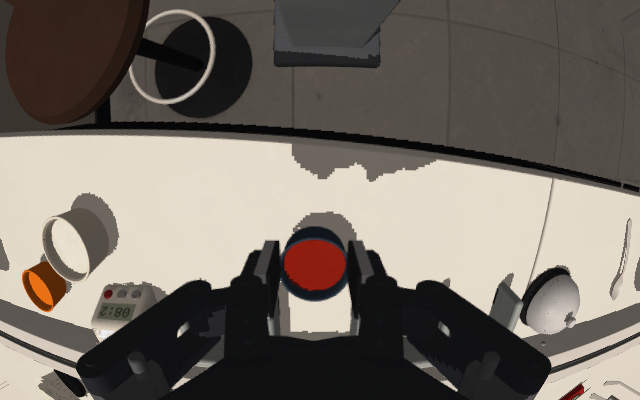

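Emit:
step_arm(
  series=[0.004,0.001,0.03,0,0.004,0.001,0.06,0,0.004,0.001,0.085,0,0.004,0.001,0.091,0,0.004,0.001,0.091,0],
  gripper=0.3,
)

```text
time: 10.52
tool_pos: [0.3947, -0.0439, 0.0107]
tcp_rot: [0.0, -3.141, -0.0]
wrist_force: [0.6, -1.0, -0.2]
width: 0.301
grip_force: 0.0
```

Emit:
step_arm(
  series=[-0.006,0,0,0,-0.012,0,0,0,-0.018,0,0,0,-0.025,0,0,0,-0.032,0,0,0,-0.039,0,0,0,-0.045,0,0,0,-0.045,0,0,0],
)

```text
time: 11.52
tool_pos: [0.4407, -0.0439, 0.0108]
tcp_rot: [-0.0, 3.14, -0.0]
wrist_force: [-0.3, 0.9, 0.7]
width: 0.299
grip_force: 0.0
```

```bash
python3 - <<'E'
from h import *
s=monitor.read_state();print(s["tool_pos"],s["width"])
c=viewer.read_camera("wrist");save(c,"w4.png")
for d in viewer.boxes_of(c,"small_ramekin")[:3]: print(d,wwrist(c,s,d["extent"][:2],.034))
c=viewer.read_camera("top")
for d in viewer.boxes_of(c,"small_ramekin")[:4]: print(d,w(c,d["extent"][:2],.034))
E
```

```text
[ 0.44068568 -0.04392528  0.01080213] 0.2989874825675887
{'extent': [3.1, 301.0, 5.1, 16.6], 'score': 0.41} [ 0.48982479 -0.29240876  0.034     ]
{'extent': [438.0, 240.6, 22.4, 21.3], 'score': 0.54} [ 0.50020014 -0.3694295   0.034     ]
{'extent': [329.8, 245.2, 21.1, 13.5], 'score': 0.42} [ 0.49031266 -0.04490086  0.034     ]
```

View pics/w4.png

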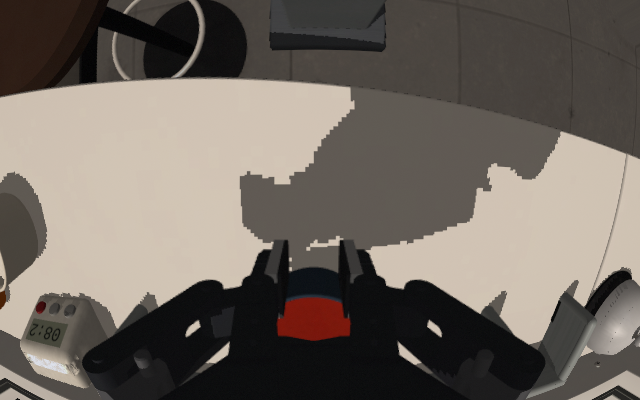

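The ramekin is cradled centrally between the fingertips at (314,315), with its y at about -0.045, so I'll keep pushing.

Emit:
step_arm(
  series=[-0.005,0,0,0,-0.01,0,0,0,-0.015,0,0,0,-0.02,0,0,0,-0.025,0,0,0,-0.03,0,0,0,-0.033,0,0,0,-0.033,0,0,0],
)

```text
time: 12.72
tool_pos: [0.4731, -0.0439, 0.0108]
tcp_rot: [-0.0, 3.141, -0.0]
wrist_force: [0.0, -0.2, -0.7]
width: 0.302
grip_force: 0.0
```

Emit:
step_arm(
  series=[-0.002,0,0,0,-0.004,0,0,0,-0.004,0,0,0],
)

```text
time: 13.1
tool_pos: [0.4768, -0.0439, 0.0107]
tcp_rot: [-0.0, 3.141, -0.0]
wrist_force: [-0.0, 0.5, 0.3]
width: 0.299
grip_force: 0.3
```

Emit:
step_arm(
  series=[-0.001,0,0,0,-0.002,0,0,0,-0.003,0,0,0,-0.003,0,0,0],
)

```text
time: 13.6
tool_pos: [0.4798, -0.0439, 0.0107]
tcp_rot: [-0.0, 3.141, -0.0]
wrist_force: [-0.2, -0.4, 0.0]
width: 0.298
grip_force: 0.3
```

Emit:
step_arm(
  series=[-0.001,0,0,0,-0.002,0,0,0,-0.002,0,0,0],
)

```text
time: 13.98
tool_pos: [0.4818, -0.0439, 0.0107]
tcp_rot: [-0.0, 3.141, -0.0]
wrist_force: [-0.9, 0.1, 0.7]
width: 0.299
grip_force: 0.3
```

Emit:
step_arm(
  series=[-0.001,0,0,0,-0.002,0,0,0,-0.002,0,0,0],
)

```text
time: 14.35
tool_pos: [0.4838, -0.0439, 0.0107]
tcp_rot: [-0.0, 3.141, -0.0]
wrist_force: [0.0, -0.2, -0.2]
width: 0.303
grip_force: 0.3
```

```bash
python3 - <<'E'
from h import *
s=monitor.read_state();print(s["wrist_force"])
c=viewer.read_camera("side");save(c,"s2.png",(215,150,345,250),6)
c=viewer.read_camera("top")
for d in viewer.boxes_of(c,"small_ramekin")[:4]: print(d,w(c,d["extent"][:2],.034))
E
```

```text
[ 0.03483855 -0.19591362 -0.23102194]
{'extent': [437.4, 239.8, 22.7, 19.4], 'score': 0.79} [ 0.50260955 -0.36773356  0.034     ]
{'extent': [231.3, 168.4, 25.2, 7.1], 'score': 0.61} [0.72940755 0.25580049 0.034     ]
{'extent': [368.5, 233.8, 4.0, 20.7], 'score': 0.32} [ 0.52309978 -0.16192916  0.034     ]
```

View pics/s2.png

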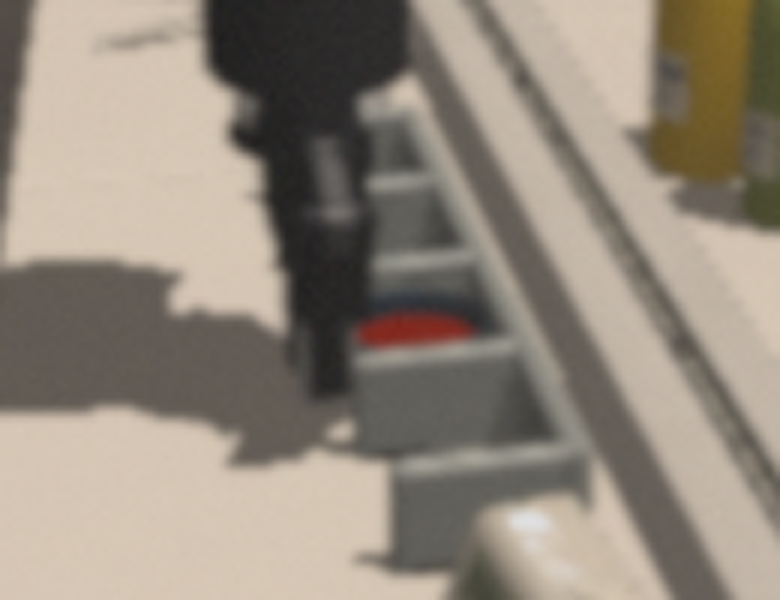

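The side crop shows the ramekin (420,325) in gap 3, not yet tight against the rail. I'll keep pushing until there is a reaction force.

Emit:
step_arm(
  series=[-0.001,0,0,0,-0.002,0,0,0,-0.003,0,0,0,-0.003,0,0,0],
)

```text
time: 15.0
tool_pos: [0.4847, -0.0438, 0.0103]
tcp_rot: [0.001, -3.137, -0.0]
wrist_force: [-7.0, -0.2, 5.2]
width: 0.293
grip_force: 3.4
```

Emit:
step_arm(
  series=[-0.001,0,0,0,-0.002,0,0,0,-0.002,0,0,0],
)

```text
time: 15.38
tool_pos: [0.4849, -0.0437, 0.0101]
tcp_rot: [0.001, -3.134, -0.001]
wrist_force: [-11.7, 0.1, 9.9]
width: 0.3
grip_force: 6.1
```

It has seated against the rail. I'll back straight off and rise.

Emit:
step_arm(
  series=[0.006,0,0,0,0.02,0,0,0,0.05,0,0,0,0.07,0,-0.03,0,0.08,0,-0.08,0,0.08,0,-0.13,0,0.08,0,-0.15,0,0.08,0,-0.15,0],
)

```text
time: 16.38
tool_pos: [0.4102, -0.0441, 0.1628]
tcp_rot: [-0.0, 3.136, -0.001]
wrist_force: [-0.3, 0.1, -0.1]
width: 0.301
grip_force: 0.0
```

```bash
python3 - <<'E'
from h import *
c=viewer.read_camera("top");save(c,"t2.png",(215,200,425,290),3.8)
for l in("small_ramekin","bell","big_ramekin"):
  for d in viewer.boxes_of(c,l)[:4]: print(l,d,w(c,d["extent"][:2],.034))
E
```

```text
small_ramekin {'extent': [438.8, 239.2, 19.5, 19.2], 'score': 0.89} [ 0.50435057 -0.37197993  0.034     ]
small_ramekin {'extent': [230.7, 166.8, 18.6, 6.3], 'score': 0.56} [0.73444152 0.25771935 0.034     ]
small_ramekin {'extent': [329.4, 235.0, 19.4, 20.6], 'score': 0.55} [ 0.5209431  -0.04408009  0.034     ]
bell {'extent': [238.9, 232.8, 29.6, 24.3], 'score': 0.71} [0.53097073 0.23029307 0.034     ]
big_ramekin {'extent': [410.1, 262.8, 22.0, 22.7], 'score': 0.89} [ 0.43521779 -0.2839785   0.034     ]
```

View pics/t2.png

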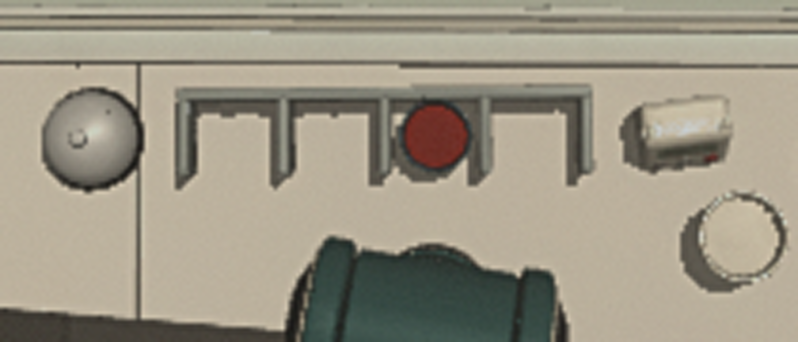

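The picture shows the ramekin (436,136 in the crop) centred in gap 3 against the rail, with the bystanders unmoved. I'm handing the job in.

```bash
python3 -c "
from workcell import job
print(job.finish_job())"
```

```text
the job is handed in; nothing more can be done
None
```

I touched dividers 1, 2 and 3 in order from the bell's end, slid the small ramekin into the third gap (gap_c) until it met the back rail, and handed the job in at about 16.5 s; the last picture showed the bell, timer and big ramekin unmoved, but no verdict was returned.

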